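# Hold a cross tile flush on the tilted colour reader

### The arm

A 6-joint arm with a two-finger parallel gripper is mounted at the origin on the work surface. World frame = base frame: x ahead of the robot, y to its left, z up, the work surface at z = 0. Lengths are in m, angles in degrees, forces in N, time in s.
With the tool pointing down it reaches from about 0.25 to 0.725 m from the base axis. Payload 9.7 kg.
Tool frame: the origin (TCP) lies at the very end of the fingers, on their centre line; the grasp point (between the pads) lies 19 mm behind it; z points along the fingers, y is the line along which they close (so a half turn about z gives the same grasp; the last joint's range is limited). The gripper opens to 85 mm and grips with 20 to 120 N. Pads are 22 mm wide; open, the fingers measure 114 mm over their backs; the gripper's body (76 mm by 85 mm) begins 54 mm behind the grasp point. The pads swing forward as they close: fully open they stand 13 mm farther back than shut.
Start: joints at [-71.792, 4.979, 10.078, 95.1, 0, 90], TCP at [0.172, -0.522, 0.231] pointing down, gripper open.
Joint ranges: [-179.16, 179.16], [-48.56, 103.87], [-65.8, 70.77], [-126.05, 130.52], [-82.76, 87.17], [-180, 180]. Speed limits (degrees/s): [127.2, 127.2, 147.25, 180, 180, 180].

### API

Orientations are given as [roll, pitch, yaw] about the fixed x, y, z axes, in that order (R = Rz(yaw) Ry(pitch) Rx(roll)).
In Python, from workcell import telemetry, optics, workorder gives the robot as it stands.
- The arm moves only by the shell command python3 -m handwheel 'ROWS' [FORCE]. ROWS is JSON, a list of rows, each an object of numbers: "tx", "ty", "tz": the shift along the tool's x, y, z in m; "ax", "ay", "az": the turn, a rotation vector about the tool's x, y, z in degrees; "jaw": the gripper command: -1 is shut, 1 is fully open, values between are in proportion. A call has exactly 10 rows; each row shifts and turns the commanded pose from where the row before left it, along the tool's axes as they then stand; what a row does not reach is not made up. A row lasts 1/8 s, in which the tool goes at most 62.5 mm and 10.7 degrees, less where a joint would pass 70% of its speed; a pose out of reach is approached as far as the arm can. A call is refused whole if a number of a shift passes 0.0625 or a number of a turn 10.7, either way. A call with a gripper value outside its range is refused whole. The fingers move at their own pace and stop on an object; FORCE is the grip in N (left out, the last holds). Time passes only in rows, so rows that do not move let the fingers close, or fill a call up. It gives the time, the measured TCP pose, the force, the opening and the grip force at its end, in the units of the state.
- telemetry.get_obs(): the state, without advancing time (a new reading comes with each control period).
- optics.camera(name): name is "scene" or "top"; returns a dict with "color" (384x512x3 uint8, red, green, blue), "K" (3x3 intrinsics, pixels), "extrinsics" (4x4, takes a point from camera to world coordinates). Camera axes: x right, y down, z forward; pixel columns grow to the right and rows downward; lengths in m; the calibration is good to about 2 mm. A picture is of the moment at which its call begins. There is no depth.
- workorder.job_done(): hands the job in; it is judged then, once.
The state is a dict: "time": time; "q": joint angles; "qd": joint speeds; "joint_efforts": joint torques, N m; "ee_pos": TCP position; "tcp_rot": TCP orientation; "wrist_force": force on the tool from outside, world axes, zero at the start; "torque": the same for the moment, N m; "opening": finger opening in m; "grasp_force": force on a finger pad.
Only numpy, scipy, OpenCV 4.12 (cv2) and the standard library are available. Lean on these libraries where they do the work, as an engineer would, in place of code of your own. Each camera call takes 0.05 s, during which the arm holds its last target. There are 200 camera calls.

### The job

Check the shade of the one cross tile that lies clay side up: pick it up and hold its glazed underside flush against the colour reader's sloping black seat, centred over the window, pressing gently until the spring-loaded seat has sunk a few millimetres so that no light gets in. Keep hold of the tile and keep it pressed there: you finish while holding it. Leave the reader's tilt as it is set and do not disturb anything else on the table.

Things in the scene. Friction and masses are not known exactly. Their poses are not given: they have to be found in the camera images.
- tile_mid (a point): centre (half-way up) of the cross tile to be read: the only one lying glaze down, so its bare clay (brown) back is on top and mustard glaze is on its underside and edges. A plain plus-shaped cross, 56 mm from arm end to opposite arm end, arms 20 mm wide with flat square ends, 14 mm thick, about 55 g. z points out of the clay back (up at the start, flat on the table, this point 7 mm above it), x and y run along the arms
- seat_face (a point): centre of the reader's seat: a flat black square plate, 48 x 48 mm, with the small round window (13 mm) in its middle, on top of the tilting head. z points squarely out of the plate (up and towards the plate's low edge), y runs level along the plate, x points up the slope. It moves with the seat when that is pressed in. When not pressed the plate stands 14 mm proud of the white top of the head, its centre 110 to 118 mm above the table
- reader_seat (a joint): how far the spring-loaded seat is pressed in along its own normal, m: 0 = out, 0.006 = at its stop; it takes about 2 N to start and 8 N to reach the stop, springs back when released
- reader_head (a joint): tilt of the reader's head, rad: 0 = seat level; at larger values the seat slopes down towards the reader's front (its key panel, on the robot's side). Clamped by stiff friction in its yoke, different each time (about 0.35 to 0.70); to be left as it is
- head_top (a point): centre of the white head's top surface (96 mm up-slope by 88 mm across), 14 mm below the unpressed seat face; it stays put when the seat is pressed. Axes as those of the seat
- reader: the bench colour reader, fixed to the table: grey base 170 x 150 x 14 mm, two aluminium yoke cheeks 88 mm high with black clamp knobs out to 77 mm either side of the middle, head pivoting 80 mm above the table. Origin at the centre of the base's underside, x to its back, z up, y across
- spare1: a mustard yellow cross tile lying glaze up, same size as the one to be read (56 mm span, arms 20 mm wide, 14 mm thick); to be left alone. Origin at the centre of its underside
- spare2: a mustard yellow cross tile lying glaze up, same size as the one to be read (56 mm span, arms 20 mm wide, 14 mm thick); to be left alone. Origin at the centre of its underside
- spare3: a mustard yellow cross tile lying glaze up, same size as the one to be read (56 mm span, arms 20 mm wide, 14 mm thick); to be left alone. Origin at the centre of its underside
- spare4: a mustard yellow cross tile lying glaze up, same size as the one to be read (56 mm span, arms 20 mm wide, 14 mm thick); to be left alone. Origin at the centre of its underside
- canister: dented brass screw-top canister, 78 mm across, 99 mm high, standing; leave alone. Origin at the centre of its underside
- stone: worn round stone weight with an iron loop, 94 mm across, 74 mm high; leave alone. Origin at the centre of its underside
- slate: grey slate chip, about 60 x 45 x 8 mm, flat on the table; leave alone. Origin at the centre of its underside
- lifter: bent iron tile lifter with a wooden handle, about 200 mm long, 30 mm wide, up to 24 mm high, lying along its x; leave alone. Origin on the table near its middle
Things that resemble listed ones, but are neither listed nor needed, are in the scene too. Leave any blue or purple look-alike of the reader alone.

How it is judged (in metres and radians):
On the way:
1. the tile is lifted clear of the table in the fingers (height (world z) of tile_mid above 0.045 m and contact force between the fingers and tile above 1 N and contact force between tile and reader below 0.2 N), for 0.2 s.
At the end, for the whole second after the job is handed in: The fingers hold the tile glaze down on the seat: parallel within 0.05 rad, touching (2 mm), centred within 7 mm along each seat axis, at rest, the seat pressed in more than 2 mm with more than 2 N, the head not shifted by more than 4 mm (angle between the z axis of tile_mid and the z axis of seat_face, either way round below 0.05 rad and angle between tile_mid's own z axis and vertical below 1.2 rad and z of tile_mid in the frame of seat_face between 0.005 and 0.009 m and x of tile_mid in the frame of seat_face between -0.007 and 0.007 m and y of tile_mid in the frame of seat_face between -0.007 and 0.007 m and value of joint reader_seat above 0.002 m and contact force between tile and reader above 2 N and contact force between the fingers and tile above 2 N and linear speed of tile below 0.01 m/s and distance of head_top from where it was at the start of the episode below 0.004 m); the arm keeps its last pose, push and grip.
It fails at once if another tile, the canister, the stone weight, the slate chip or the lifter is moved by more than 15 mm (distance of any of spare1, spare2, spare3, spare4, canister, stone, slate, lifter from where it was at the start of the episode above 0.015 m).
It fails at once if the reader's head is knocked out of its set tilt (its top moves more than 4 mm) (distance of head_top from where it was at the start of the episode above 0.004 m).
It fails at once if the tile is pressed on the reader with more than 30 N (contact force between tile and reader above 30 N).
It also fails if it takes over 38 s, if anything falls off the work surface, if the arm or the gripper's body presses on something with over 40 N, if the wrist force passes 120 N, or if a joint passes its speed limit or range.

## Working session

There is one attempt and no reset: what is moved stays moved. The work goes in short steps, Python scripts to look and compute and a shell command to move; the robot and the scene stay as the last step left them, time stands still between calls to the robot, and variables do not carry over. Pictures are saved under pics/ and viewed, at most 10 in all, crops included, and the job is handed in when it is done.

```bash
ls; mkdir -p pics; python3 - <<'E'
from workcell import telemetry, optics
import cv2,numpy as np
for n in("scene","top"):
    c=optics.camera(n);cv2.imwrite(f"pics/{n}0.png",cv2.resize(c["color"][:,:,::-1],None,fx=1.5,fy=1.5))
    np.savez(f"{n}0.npz",**c);print(n,c["K"],c["extrinsics"].round(4))
print(telemetry.get_obs())
E
```

```text
pics
scene [[356.86335381   0.         250.61741875]
 [  0.         356.86335381 187.41578427]
 [  0.           0.           1.        ]] [[-0.6391  0.4552 -0.6199  1.1615]
 [ 0.769   0.3669 -0.5234  0.5361]
 [-0.0108 -0.8113 -0.5846  0.7078]
 [ 0.      0.      0.      1.    ]]
top [[462.13925063   0.         255.44324008]
 [  0.         462.13925063 194.58142617]
 [  0.           0.           1.        ]] [[-0.0026 -0.9815  0.1915  0.3346]
 [-0.9995  0.0085  0.0302 -0.0118]
 [-0.0313 -0.1913 -0.981   1.1629]
 [ 0.      0.      0.      1.    ]]
{'time': 0.1, 'q': array([-7.17900794e+01,  5.00445737e+00,  1.00392515e+01,  9.51003637e+01,
        6.73535384e-04,  9.00016704e+01]), 'qd': array([ 0.05211694, -0.00188732,  0.11618126,  0.02020701,  0.09301179,
       -0.09026952]), 'joint_efforts': array([ 2.08177662e-03, -5.21562266e+01,  4.65652728e+01,  1.61106919e-02,
        5.72771773e-05,  8.70871077e-06]), 'ee_pos': array([ 0.17181082, -0.52225006,  0.23068978]), 'tcp_rot': array([-1.79934430e+02, -6.71623290e-04,  1.82082494e+01]), 'wrist_force': array([ 0.16485318, -0.29432897,  0.8942096 ]), 'torque': array([0.05791277, 0.00521484, 0.02390972]), 'grasp_force': 0.0, 'opening': 0.08558673145748626}
```

View pics/scene0.png

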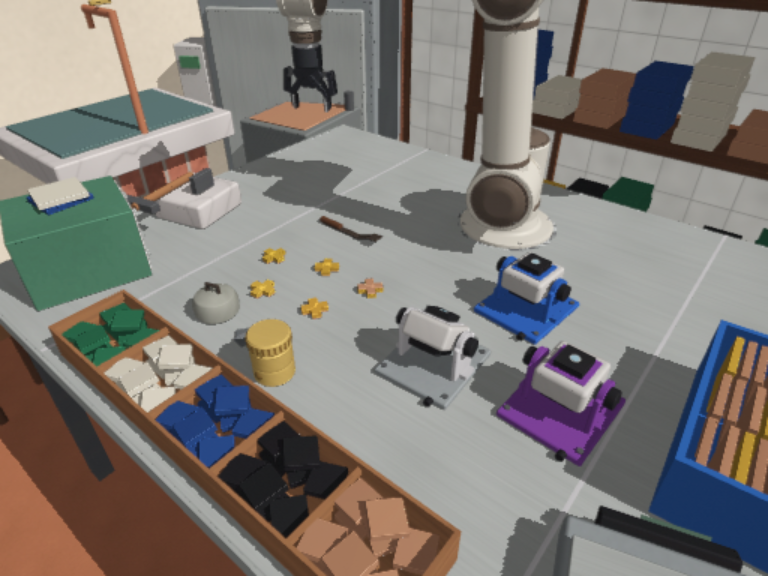

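View pics/top0.png

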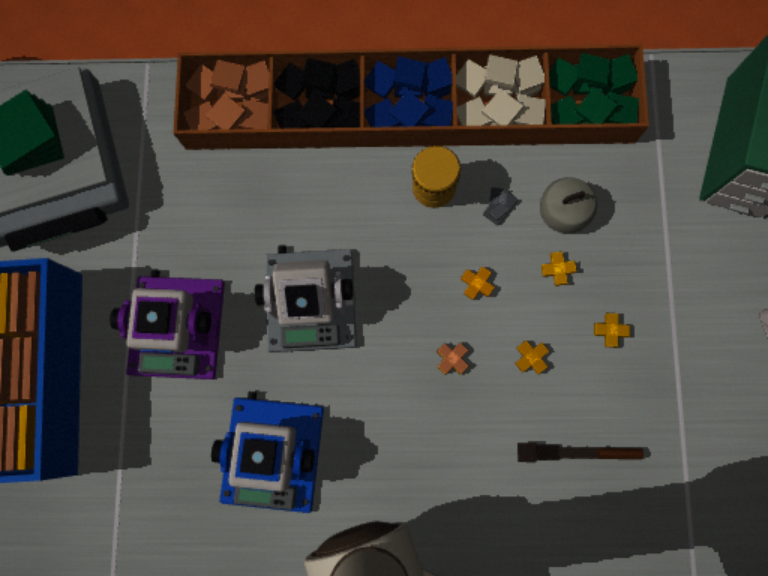

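The top view shows the clay tile at about (302,239) in original pixels. The grey reader's window is at (201,201), and the spares are more than 100 mm from the tile. Next I'll measure the tile and look at the reader close up.

```bash
cat > h.py <<'E'
import numpy as np,cv2
def ray(c,uv):
    K,T=c["K"],c["extrinsics"];d=np.linalg.inv(K)@np.array([uv[0],uv[1],1.]);return T[:3,3],T[:3,:3]@d
def onz(c,uv,z):
    o,d=ray(c,uv);return o+d*(z-o[2])/d[2]
def tri(c1,u1,c2,u2):
    o1,d1=ray(c1,u1);o2,d2=ray(c2,u2);s=np.linalg.lstsq(np.c_[d1,-d2],o2-o1,rcond=None)[0]
    a,b=o1+s[0]*d1,o2+s[1]*d2;return (a+b)/2,np.linalg.norm(a-b)
E
python3 - <<'E'
from h import *
t=dict(np.load("top0.npz"));s=dict(np.load("scene0.npz"))
for n,c,(x,y,w,h) in(("top",t,(285,222,36,36)),("scene",s,(232,180,30,24))):
    im=c["color"];hsv=cv2.cvtColor(im,cv2.COLOR_RGB2HSV);sub=hsv[y:y+h,x:x+w]
    m=((sub[...,0]<14)&(sub[...,1]>70)&(sub[...,2]>120)).astype(np.uint8)
    m2=((sub[...,0]<28)&(sub[...,1]>70)).astype(np.uint8)
    ys,xs=np.nonzero(m);uv=(xs.mean()+x,ys.mean()+y);print(n,m.sum(),m2.sum(),uv,onz(c,uv,.014).round(4))
    P=np.array([onz(c,(a+x,b+y),.014)[:2] for a,b in zip(xs,ys)]);P-=P.mean(0)
    # 4-fold moment: arm direction
    z=P[:,0]+1j*P[:,1];print("arm yaw mod 90",np.degrees(np.angle((z**4).sum()))/4,"max r",abs(z).max())
a=cv2.resize(t["color"][155:240,165:250],(390,390),interpolation=cv2.INTER_CUBIC)
b=cv2.resize(s["color"][195:275,245:330],(415,390),interpolation=cv2.INTER_CUBIC)
cv2.imwrite("pics/rd.png",np.hstack([a,b])[:,:,::-1])
E
```

```text
top 248 321 (np.float64(301.5806451612903), np.float64(238.43145161290323)) [ 0.447  -0.0906  0.014 ]
arm yaw mod 90 -44.33278360823438 max r 0.02758738667788058
scene 88 153 (np.float64(246.27272727272728), np.float64(190.39772727272728)) [ 0.4476 -0.0856  0.014 ]
arm yaw mod 90 -43.42104467111696 max r 0.027326838363708243
```

View pics/rd.png

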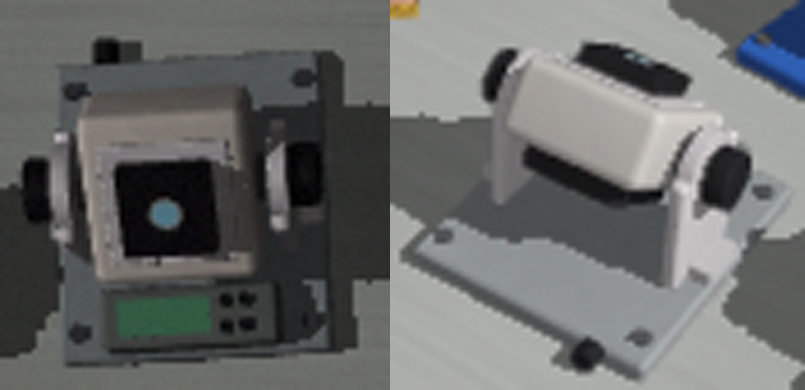

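The top crop shows the black plate with its window near crop (166,213), and the base corners are clear. The scene crop sees the seat from behind at a grazing angle. I'll zoom in on the seat in both views to get its corners.

```bash
python3 - <<'E'
from h import *
t=dict(np.load("top0.npz"));s=dict(np.load("scene0.npz"))
# top crop origin (184,184) 34px ->x11.5 ; scene crop origin (280,198) 36x34
def crop(c,x,y,w,h,k):
    im=cv2.resize(c["color"][y:y+h,x:x+w],None,fx=k,fy=k,interpolation=cv2.INTER_CUBIC)
    im=cv2.convertScaleAbs(im,alpha=1.6,beta=10)
    for i in range(0,w,5): cv2.putText(im,str(x+i),(i*k,8),0,.3,(255,0,0)); im[:, i*k]=im[:,i*k]//2+60
    for i in range(0,h,5): cv2.putText(im,str(y+i),(0,i*k+4),0,.3,(255,0,0)); im[i*k]=im[i*k]//2+60
    return im
a=crop(t,182,172,40,45,10);b=crop(s,270,198,36,45,10)
cv2.imwrite("pics/seat.png",np.hstack([a,b])[:,:,::-1])
def cp(p): return (165+p[0]*85/390,155+p[1]*85/390)
C=[onz(t,cp(p),.014) for p in [(60,66),(318,53),(330,350),(65,363)]]
print(np.round(C,4),"ctr",np.mean(C,0).round(4))
f=(C[0]+C[1]-C[2]-C[3])/2;l=(C[0]+C[3]-C[1]-C[2])/2
print(np.linalg.norm(f),np.linalg.norm(l),np.degrees([np.arctan2(f[1],f[0]),np.arctan2(-l[0],l[1])]))
E
```

```text
[[0.6267 0.2227 0.014 ]
 [0.6327 0.0777 0.014 ]
 [0.4658 0.0701 0.014 ]
 [0.4596 0.215  0.014 ]] ctr [0.5462 0.1464 0.014 ]
0.16714561672436506 0.1451132702231009 [2.62103987 2.41217491]
```

View pics/seat.png

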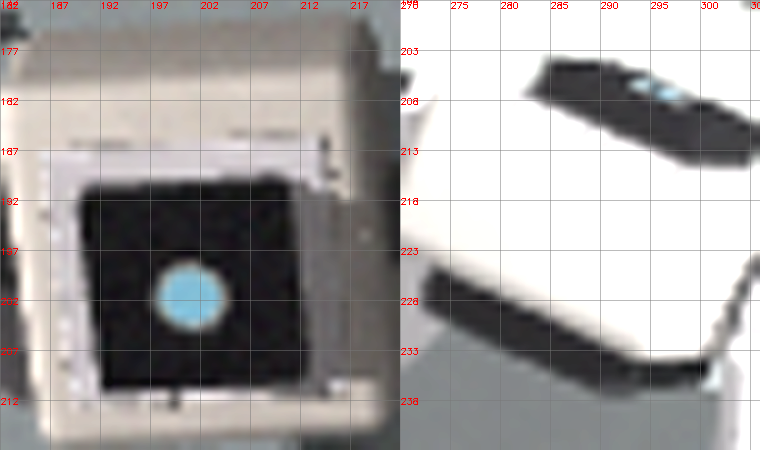

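```bash
python3 - <<'E'
from h import *
from scipy.optimize import least_squares
t=dict(np.load("top0.npz"));s=dict(np.load("scene0.npz"))
D={"win":((200.6,201.2),(295.5,206.3)),"back-y":((210.6,189.2),(284.0,203.3)),"front-y":((212.2,209.5),(292.0,203.7)),"back+y":((189.5,190.2),(300.3,210.0))}
P={k:tri(t,a,s,b) for k,(a,b) in D.items()}
for k,v in P.items(): print(k,v[0].round(4),round(v[1],4))
B,F=P["back-y"][0],P["front-y"][0];d=B-F;print("slope len",np.linalg.norm(d),"tilt",np.arctan2(d[2],np.hypot(d[0],d[1])))
# pixel residual least squares on the point set: reader x,y,yaw,tilt (known sizes)
def prj(c,p):
    T=np.linalg.inv(c["extrinsics"]);q=c["K"]@(T[:3,:3]@p+T[:3,3]);return q[:2]/q[2]
def pts(v):
    x,y,yaw,tl,h=v;c,s_=np.cos(yaw),np.sin(yaw);R=np.array([[c,-s_,0],[s_,c,0],[0,0,1]])@cv2.Rodrigues(np.array([0,-tl,0.]))[0]
    O=np.array([x,y,.08])
    return {k:O+R@np.array([a,b,h]) for k,(a,b) in {"win":(0,0),"back-y":(.024,-.024),"front-y":(-.024,-.024),"back+y":(.024,.024),"back+yT":(.024,.024),"front+yT":(-.024,.024)}.items()},R
def res(v,w=1):
    p,_=pts(v);r=[]
    for k,(a,b) in D.items(): r+=[*(prj(t,p[k])-a),*((prj(s,p[k])-b))]
    r+=[*(prj(t,p["front+yT"])-(191.6,210.5))]
    return np.r_[r,(v[4]-.040)/.001,(v[2]-np.radians(2.5))/.01]
f=least_squares(res,[.546,.146,.04,.5,.04]);p,R=pts(f.x)
J=np.linalg.inv(f.jac.T@f.jac);print(f.x.round(4),np.sqrt(np.diag(J)).round(4),"rms",np.sqrt((f.fun**2).mean()),f.fun.round(1));print("win",p["win"].round(4),"n",R[:,2].round(3))
E
```

```text
win [0.5238 0.1495 0.1136] 0.0042
back-y [0.548  0.1264 0.1274] 0.008
front-y [0.5056 0.1252 0.0992] 0.0071
back+y [0.5458 0.1752 0.1285] 0.0086
slope len 0.05086693663280249 tilt 0.5862666930236957
[0.5473 0.1501 0.0438 0.5668 0.04  ] [0.0022 0.0009 0.0095 0.0532 0.0009] rms 1.0073932828566734 [-0.7 -0.4 -1.3  0.2 -1.3  1.4 -1.4 -0.1 -1.   0.3 -1.7 -0.5 -1.   1.5
 -1.9  0.1 -0.9  0.3  0.   0. ]
win [0.5258 0.1492 0.1138] n [-0.536 -0.023  0.844]
```

```bash
python3 -m handwheel '[{"tx":0.044,"ty":-0.0362,"tz":0.009},{"tx":0.044,"ty":-0.0362,"tz":0.009},{"tx":0.044,"ty":-0.0362,"tz":0.009},{"tx":0.044,"ty":-0.0362,"tz":0.009},{"tx":0.044,"ty":-0.0362,"tz":0.009},{"tx":0.044,"ty":-0.0362,"tz":0.009},{"tx":0.044,"ty":-0.0362,"tz":0.009},{"tx":0.044,"ty":-0.0362,"tz":0.009},{"tx":0.044,"ty":-0.0362,"tz":0.009},{"az":-9.3}]'
python3 -m handwheel '[{"az":-9.3},{"az":-9.2},{"tz":0.02},{"tz":0.02},{"tz":0.02},{"jaw":1},{"jaw":1},{"jaw":1},{"jaw":1},{"jaw":1}]' 30
python3 - <<'E'
from workcell import telemetry, optics
from h import *
o=telemetry.get_obs();print(o["ee_pos"],o["tcp_rot"],o["time"],o["q"])
ims=[]
for n in("scene","top"):
    c=optics.camera(n);np.savez(f"{n}1.npz",**c)
    T=np.linalg.inv(c["extrinsics"]);q=c["K"]@(T[:3,:3]@o["ee_pos"]+T[:3,3]);u=(q[:2]/q[2]);print(n,u)
    x,y=int(u[0])-33,int(u[1])-33
    im=cv2.resize(c["color"][y:y+66,x:x+66],(396,396),interpolation=cv2.INTER_CUBIC);cv2.circle(im,tuple(int(v) for v in ((u-(x,y)+.5)*6)),3,(255,0,0),-1)
    ims.append(im)
cv2.imwrite("pics/g1.png",np.hstack(ims)[:,:,::-1])
E
```

```text
[ 0.17181082 -0.52225006  0.23068978] [-1.79934430e+02 -6.71623290e-04  1.82082494e+01] 0.1 [-7.17900794e+01  5.00445737e+00  1.00392515e+01  9.51003637e+01
  6.73535384e-04  9.00016704e+01]
scene [207.15388923  75.95570054]
top [542.84698175 372.30759394]$[0]: bad value
$[0]: bad value
```

View pics/g1.png

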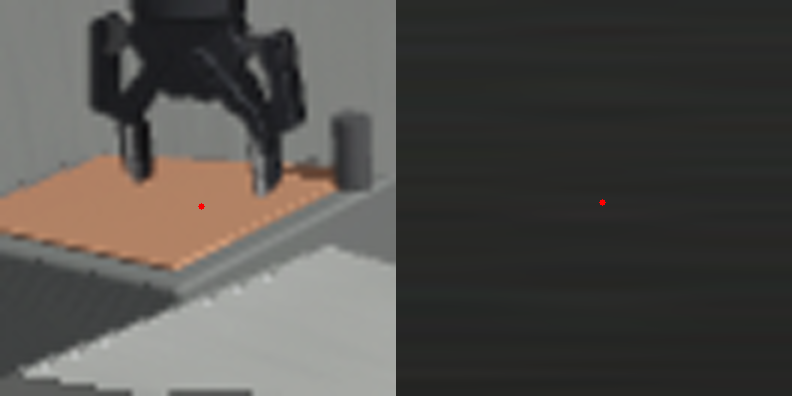

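The rows were refused, probably because every key is required, so the arm hasn't moved. The picture shows the open fingertips either side of the TCP and a little behind it, as described.

```bash
cat > look.py <<'E'
import sys
from workcell import telemetry, optics
from h import *
tag=sys.argv[1];P=eval(sys.argv[2]) if len(sys.argv)>2 else None
o=telemetry.get_obs();print(o["ee_pos"].round(4),o["tcp_rot"].round(2),o["time"],o["q"].round(1))
ims=[]
for n in("scene","top"):
    c=optics.camera(n);np.savez(f"{n}{tag}.npz",**c)
    T=np.linalg.inv(c["extrinsics"]);q=c["K"]@(T[:3,:3]@(np.array(P) if P else o["ee_pos"])+T[:3,3]);u=(q[:2]/q[2])
    x,y=int(u[0])-33,int(u[1])-33;print(n,u,"crop origin",x,y)
    im=cv2.resize(c["color"][y:y+66,x:x+66],(396,396),interpolation=cv2.INTER_CUBIC);cv2.circle(im,tuple(int(v) for v in ((u-(x,y)+.5)*6)),2,(255,0,0),-1)
    ims.append(im)
cv2.imwrite(f"pics/l{tag}.png",np.hstack(ims)[:,:,::-1])
E
python3 -m handwheel '[{"tx":0.044,"ty":-0.0362,"tz":0.009,"ax":0,"ay":0,"az":0,"jaw":1},{"tx":0.044,"ty":-0.0362,"tz":0.009,"ax":0,"ay":0,"az":0,"jaw":1},{"tx":0.044,"ty":-0.0362,"tz":0.009,"ax":0,"ay":0,"az":0,"jaw":1},{"tx":0.044,"ty":-0.0362,"tz":0.009,"ax":0,"ay":0,"az":0,"jaw":1},{"tx":0.044,"ty":-0.0362,"tz":0.009,"ax":0,"ay":0,"az":0,"jaw":1},{"tx":0.044,"ty":-0.0362,"tz":0.009,"ax":0,"ay":0,"az":0,"jaw":1},{"tx":0.044,"ty":-0.0362,"tz":0.009,"ax":0,"ay":0,"az":0,"jaw":1},{"tx":0.044,"ty":-0.0362,"tz":0.009,"ax":0,"ay":0,"az":0,"jaw":1},{"tx":0.044,"ty":-0.0362,"tz":0.009,"ax":0,"ay":0,"az":0,"jaw":1},{"tx":0,"ty":0,"tz":0,"ax":0,"ay":0,"az":-9.3,"jaw":1}]' 30 &&
python3 -m handwheel '[{"tx":0,"ty":0,"tz":0,"ax":0,"ay":0,"az":-9.3,"jaw":1},{"tx":0,"ty":0,"tz":0,"ax":0,"ay":0,"az":-9.2,"jaw":1},{"tx":0,"ty":0,"tz":0.02,"ax":0,"ay":0,"az":0,"jaw":1},{"tx":0,"ty":0,"tz":0.02,"ax":0,"ay":0,"az":0,"jaw":1},{"tx":0,"ty":0,"tz":0.02,"ax":0,"ay":0,"az":0,"jaw":1},{"tx":0,"ty":0,"tz":0,"ax":0,"ay":0,"az":0,"jaw":1},{"tx":0,"ty":0,"tz":0,"ax":0,"ay":0,"az":0,"jaw":1},{"tx":0,"ty":0,"tz":0,"ax":0,"ay":0,"az":0,"jaw":1},{"tx":0,"ty":0,"tz":0,"ax":0,"ay":0,"az":0,"jaw":1},{"tx":0,"ty":0,"tz":0,"ax":0,"ay":0,"az":0,"jaw":1}]' 30
python3 look.py 2
```

```text
time: 1.45
ee_pos: [0.4471, -0.086, 0.1492]
tcp_rot: [-179.9, 0.1, 27.9]
wrist_force: [-0.9, -0.2, 1.0]
opening: 0.0854
grasp_force: 0.0
time: 2.7
ee_pos: [0.4464, -0.0893, 0.0906]
tcp_rot: [180.0, -0.0, 46.0]
wrist_force: [-0.1, -0.3, -0.2]
opening: 0.0854
grasp_force: 0.0
[ 0.4464 -0.0893  0.0906] [ 1.7998e+02 -1.0000e-02  4.6010e+01] 2.7 [-11.3  -8.5 -18.6  79.9   0.  122.7]
scene [245.20663168 170.31536542] crop origin 212 137
top [303.19703137 235.48131747] crop origin 270 202
```

View pics/l2.png

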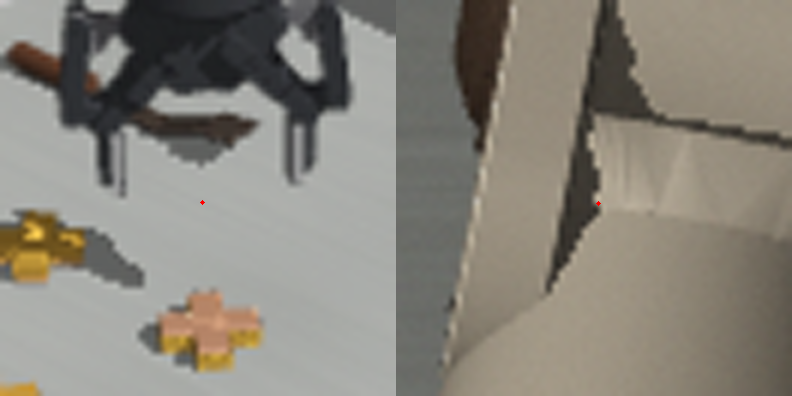

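The picture shows the tile below the gripper, lined up with the fingers, and the arm model matches the scene camera to about 1 px. Going down with the jaws partly closed.

```bash

python3 -m handwheel '[{"tx":0.0015,"ty":0,"tz":0.02,"ax":0,"ay":0,"az":0,"jaw":0.6},{"tx":0,"ty":0,"tz":0.02,"ax":0,"ay":0,"az":0,"jaw":0.6},{"tx":0,"ty":0,"tz":0.02,"ax":0,"ay":0,"az":0,"jaw":0.6},{"tx":0,"ty":0,"tz":0.02,"ax":0,"ay":0,"az":0,"jaw":0.6},{"tx":0,"ty":0,"tz":0.008,"ax":0,"ay":0,"az":0,"jaw":0.6},{"tx":0,"ty":0,"tz":0.002,"ax":0,"ay":0,"az":0,"jaw":0.6},{"tx":0,"ty":0,"tz":0.002,"ax":0,"ay":0,"az":0,"jaw":0.6},{"tx":0,"ty":0,"tz":0.001,"ax":0,"ay":0,"az":0,"jaw":0.6},{"tx":0,"ty":0,"tz":0,"ax":0,"ay":0,"az":0,"jaw":0.6},{"tx":0,"ty":0,"tz":0,"ax":0,"ay":0,"az":0,"jaw":0.6}]' 30; python3 look.py 3 | head -1
```

```text
time: 4.05
ee_pos: [0.4474, -0.0882, -0.0025]
tcp_rot: [180.0, -0.0, 46.0]
wrist_force: [0.2, -0.6, -0.3]
opening: 0.0683
grasp_force: 0.0
[ 0.4474 -0.0882 -0.0025] [ 1.7998e+02 -1.0000e-02  4.6010e+01] 4.05 [-11.2  -5.7 -26.6  69.1  -0.  122.8]
```

View pics/l3.png

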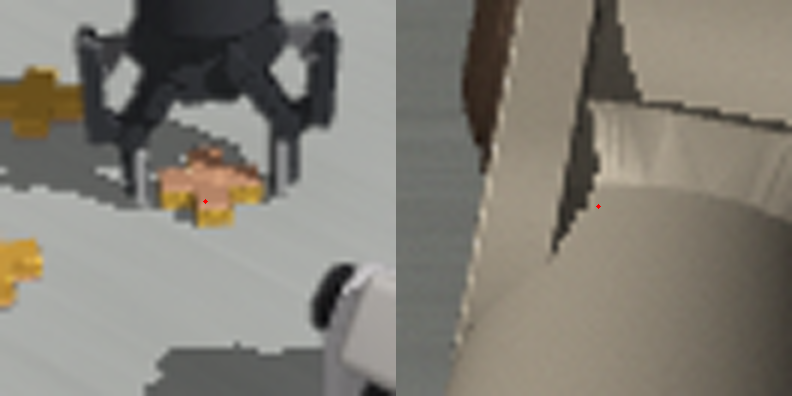

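The fingers straddle the tile's two arm ends. Close and lift.

```bash

python3 -m handwheel '[{"tx":0,"ty":0,"tz":0,"ax":0,"ay":0,"az":0,"jaw":-1},{"tx":0,"ty":0,"tz":0,"ax":0,"ay":0,"az":0,"jaw":-1},{"tx":0,"ty":0,"tz":0,"ax":0,"ay":0,"az":0,"jaw":-1},{"tx":0,"ty":0,"tz":0,"ax":0,"ay":0,"az":0,"jaw":-1},{"tx":0,"ty":0,"tz":0,"ax":0,"ay":0,"az":0,"jaw":-1},{"tx":0,"ty":0,"tz":0,"ax":0,"ay":0,"az":0,"jaw":-1},{"tx":0,"ty":0,"tz":-0.02,"ax":0,"ay":0,"az":0,"jaw":-1},{"tx":0,"ty":0,"tz":-0.04,"ax":0,"ay":0,"az":0,"jaw":-1},{"tx":0,"ty":0,"tz":-0.04,"ax":0,"ay":0,"az":0,"jaw":-1},{"tx":0,"ty":0,"tz":-0.04,"ax":0,"ay":0,"az":0,"jaw":-1}]' 40
```

```text
time: 5.4
ee_pos: [0.447, -0.0881, 0.1382]
tcp_rot: [-180.0, 0.0, 46.0]
wrist_force: [0.0, 0.1, -0.2]
opening: 0.0547
grasp_force: 42.6
```

```bash

python3 -m handwheel '[{"tx":0.0356,"ty":-0.0306,"tz":-0.0154,"ax":0,"ay":0,"az":0,"jaw":-1},{"tx":0.0356,"ty":-0.0306,"tz":-0.0154,"ax":0,"ay":0,"az":0,"jaw":-1},{"tx":0.0356,"ty":-0.0306,"tz":-0.0154,"ax":0,"ay":0,"az":0,"jaw":-1},{"tx":0.0356,"ty":-0.0306,"tz":-0.0154,"ax":0,"ay":0,"az":0,"jaw":-1},{"tx":0.0356,"ty":-0.0306,"tz":-0.0154,"ax":0,"ay":0,"az":0,"jaw":-1},{"tx":0,"ty":0,"tz":0,"ax":0,"ay":0,"az":-9.3,"jaw":-1},{"tx":0,"ty":0,"tz":0,"ax":0,"ay":0,"az":-9.3,"jaw":-1},{"tx":0,"ty":0,"tz":0,"ax":0,"ay":0,"az":-9.3,"jaw":-1},{"tx":0,"ty":0,"tz":0,"ax":0,"ay":0,"az":-9.3,"jaw":-1},{"tx":0,"ty":0,"tz":0,"ax":0,"ay":0,"az":-9.3,"jaw":-1}]' 40
python3 -m handwheel '[{"tx":0,"ty":0,"tz":0,"ax":-8.1,"ay":0,"az":0,"jaw":-1},{"tx":0,"ty":0,"tz":0,"ax":-8.1,"ay":0,"az":0,"jaw":-1},{"tx":0,"ty":0,"tz":0,"ax":-8.1,"ay":0,"az":0,"jaw":-1},{"tx":0,"ty":0,"tz":0,"ax":-8.1,"ay":0,"az":0,"jaw":-1},{"tx":0,"ty":0,"tz":0,"ax":0,"ay":0,"az":0,"jaw":-1},{"tx":0,"ty":0,"tz":0.02,"ax":0,"ay":0,"az":0,"jaw":-1},{"tx":0,"ty":0,"tz":0.02,"ax":0,"ay":0,"az":0,"jaw":-1},{"tx":0,"ty":0,"tz":0.02,"ax":0,"ay":0,"az":0,"jaw":-1},{"tx":0,"ty":0,"tz":0,"ax":0,"ay":0,"az":0,"jaw":-1},{"tx":0,"ty":0,"tz":0,"ax":0,"ay":0,"az":0,"jaw":-1}]' 40
python3 look.py 4
```

```text
time: 6.65
ee_pos: [0.4607, 0.1462, 0.2138]
tcp_rot: [-180.0, 0.0, 92.8]
wrist_force: [-0.3, 0.2, -0.5]
opening: 0.055
grasp_force: 42.6
time: 7.9
ee_pos: [0.4933, 0.1477, 0.1644]
tcp_rot: [147.7, -0.0, 92.5]
wrist_force: [0.1, -0.4, -0.6]
opening: 0.0552
grasp_force: 42.7
[0.4933 0.1477 0.1644] [147.66  -0.    92.5 ] 7.9 [ 22.5 -32.3 -34.7  56.8 -10.5 107.1]
scene [301.84191653 185.2057513 ] crop origin 268 152
top [196.89214639 211.24388855] crop origin 163 178
```

View pics/l4.png

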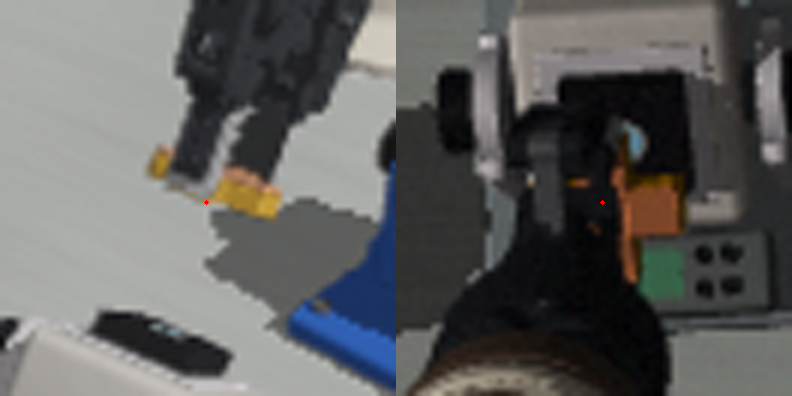

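The tile is held square, hovering up-normal of the seat. I'll compare tile and window within one view so the calibration errors cancel.

```bash
cat > ck.py <<'E'
import sys
from workcell import telemetry
from h import *
from scipy.spatial.transform import Rotation as Ro
tag=sys.argv[1];o=telemetry.get_obs();R=Ro.from_euler("xyz",o["tcp_rot"],degrees=True).as_matrix();p=o["ee_pos"]
def prj(c,p):
    T=np.linalg.inv(c["extrinsics"]);q=c["K"]@(T[:3,:3]@p+T[:3,3]);return q[:2]/q[2]
s=dict(np.load(f"scene{tag}.npz"));t=dict(np.load(f"top{tag}.npz"))
S={}
for k,v in {"rightend back bot":(.028,.010,-.0025),"right back top":(.028,.010,-.0165),"left back bot":(-.028,.010,-.0025),"left back top":(-.028,.010,-.0165),"right end frontbot":(.028,-.01,-.0025)}.items():
    S[k]=prj(s,p+R@np.array(v));print(k,"scene",S[k].round(1),"top",prj(t,p+R@np.array(v)).round(1))
im=s["color"];hsv=cv2.cvtColor(im,cv2.COLOR_RGB2HSV);x,y=268,152
m=((hsv[...,0]<30)&(hsv[...,1]>90)&(hsv[...,2]>70))[y:y+66,x:x+66]
n,l,st,ce=cv2.connectedComponentsWithStats(m.astype(np.uint8))
for i in range(1,n):
    if st[i,4]>5: print("scene comp",st[i,:2]+(x,y),st[i,:2]+st[i,2:4]-1+(x,y),st[i,4])
hsv=cv2.cvtColor(t["color"],cv2.COLOR_RGB2HSV);x,y=180,185
m=((hsv[...,0]<30)&(hsv[...,1]>90)&(hsv[...,2]>70))[y:y+45,x:x+45]
n,l,st,ce=cv2.connectedComponentsWithStats(m.astype(np.uint8))
for i in range(1,n):
    if st[i,4]>5: print("top comp",st[i,:2]+(x,y),st[i,:2]+st[i,2:4]-1+(x,y),st[i,4])
for w in [(.5258,.1492,.1138),(.5238,.1495,.1136),(.5238,.1465,.1136)]: print("win",w,"scene",prj(s,np.array(w)).round(1),"top",prj(t,np.array(w)).round(1))
E
python3 ck.py 4
```

```text
rightend back bot scene [310.2 187.8] top [183.5 208.2]
right back top scene [312.  182.6] top [182.5 210.7]
left back bot scene [291.5 180.4] top [209.  206.9]
left back top scene [293.3 175.4] top [208.4 209.4]
right end frontbot scene [313.1 188. ] top [184.5 216.5]
scene comp [293 177] [296 181] 13
scene comp [302 180] [314 188] 69
top comp [199 206] [210 224] 106
win (0.5258, 0.1492, 0.1138) scene [294.2 206.5] top [199.9 200.8]
win (0.5238, 0.1495, 0.1136) scene [294.7 206.3] top [199.8 201.7]
win (0.5238, 0.1465, 0.1136) scene [293.7 205.8] top [201.1 201.7]
```

```bash
python3 - <<'E'
from h import *
t=dict(np.load("top0.npz"));s=dict(np.load("scene0.npz"))
for dy in (0,.8):
    print(tri(t,(199.6,201.2+dy),s,(294.3,206.3)))
    A=[tri(t,(a[0]-1,a[1]+dy),s,(b[0]-1.2,b[1]))for a,b in (((210.6,189.2),(284.0,203.3)),((212.2,209.5),(292.0,203.7)),((189.5,190.2),(300.3,210.0)))]
    d=A[0][0]-A[1][0];print([x[0].round(4) for x in A],np.linalg.norm(d),np.arctan2(d[2],np.hypot(*d[:2])),[x[1].round(4) for x in A])
E
```

```text
(array([0.52501155, 0.14953792, 0.11427168]), np.float64(0.0008468409316706998))
[array([0.5493, 0.1265, 0.128 ]), array([0.507 , 0.1253, 0.0999]), array([0.547 , 0.1753, 0.1291])] 0.05081560184147127 0.5861567192137513 [np.float64(0.003), np.float64(0.0019), np.float64(0.0036)]
(array([0.52358514, 0.14924683, 0.11320629]), np.float64(0.0018324074309646005))
[array([0.5479, 0.1262, 0.127 ]), array([0.5055, 0.1249, 0.0988]), array([0.5456, 0.175 , 0.128 ])] 0.0508912093655051 0.5860041375943232 [np.float64(0.002), np.float64(0.0008), np.float64(0.0027)]
```

The hover line goes through the window to within 1 mm. Approach to about 7 mm short, taking the tilt as 0.573.

```bash
cat > f.py <<'E'
from workcell import telemetry
from h import *
from scipy.spatial.transform import Rotation as Ro
o=telemetry.get_obs();R=Ro.from_euler("xyz",o["tcp_rot"],degrees=True).as_matrix()
w=np.array([.5245,.1495,.1138])
print("t",o["time"],"tool F",(R.T@o["wrist_force"]).round(2),"M",(R.T@o["torque"]).round(3),"win in tool mm",(R.T@(w-o["ee_pos"])*1e3).round(1),"tilt rad",np.arccos(-R[2,2]).round(4),o["opening"],o["grasp_force"])
E
python3 f.py
python3 -m handwheel '[{"tx":0,"ty":0,"tz":0.011,"ax":-0.5,"ay":0,"az":0,"jaw":-1},{"tx":0,"ty":0,"tz":0.011,"ax":0,"ay":0,"az":0,"jaw":-1},{"tx":0,"ty":0,"tz":0.011,"ax":0,"ay":0,"az":0,"jaw":-1},{"tx":0,"ty":0,"tz":0.011,"ax":0,"ay":0,"az":0,"jaw":-1},{"tx":0,"ty":0,"tz":0.004,"ax":0,"ay":0,"az":0,"jaw":-1},{"tx":0,"ty":0,"tz":0.004,"ax":0,"ay":0,"az":0,"jaw":-1},{"tx":0,"ty":0,"tz":0.003,"ax":0,"ay":0,"az":0,"jaw":-1},{"tx":0,"ty":0,"tz":0,"ax":0,"ay":0,"az":0,"jaw":-1},{"tx":0,"ty":0,"tz":0,"ax":0,"ay":0,"az":0,"jaw":-1},{"tx":0,"ty":0,"tz":0,"ax":0,"ay":0,"az":0,"jaw":-1}]' 40; python3 f.py; python3 look.py 5 "(.5245,.1495,.1138)"
```

```text
t 8.0 tool F [ 0.03 -0.65  0.11] M [ 0.576 -0.033  0.062] win in tool mm [ 0.4 -0.9 59.8] tilt rad 0.5658 0.0548462916096092 42.71479368209839
time: 9.25
ee_pos: [0.5228, 0.1489, 0.1177]
tcp_rot: [147.1, -0.0, 92.5]
wrist_force: [-0.4, -0.3, -1.0]
opening: 0.0549
grasp_force: 42.8
t 9.25 tool F [-0.28 -0.87  0.6 ] M [0.575 0.038 0.032] win in tool mm [ 0.5 -0.6  4.2] tilt rad 0.5746 0.054921918231948204 42.76502072811127
[0.5228 0.1489 0.1177] [ 1.4708e+02 -1.0000e-02  9.2510e+01] 9.25 [ 21.1 -28.2 -37.7  48.9 -10.  105.8]
scene [294.54716186 206.34601859] crop origin 261 173
top [199.79820838 201.35584661] crop origin 166 168
```

View pics/l5.png

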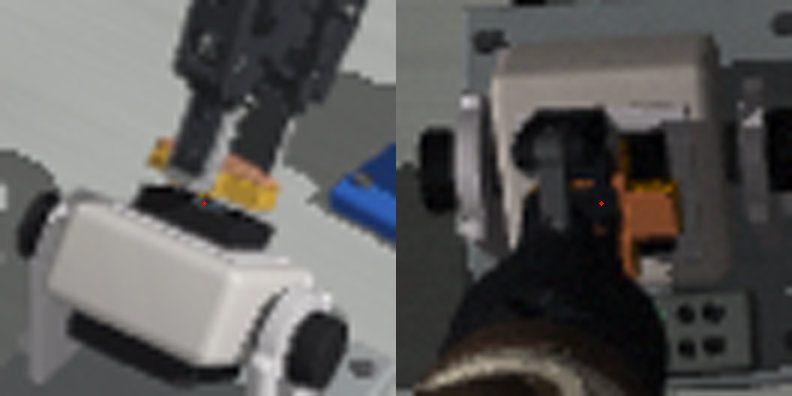

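The picture shows the tile parallel to the seat and centred over it, about 6 mm off. Advancing in small steps.

```bash

python3 -m handwheel '[{"tx":0,"ty":0,"tz":0.001,"ax":0,"ay":0,"az":0,"jaw":-1},{"tx":0,"ty":0,"tz":0.001,"ax":0,"ay":0,"az":0,"jaw":-1},{"tx":0,"ty":0,"tz":0.001,"ax":0,"ay":0,"az":0,"jaw":-1},{"tx":0,"ty":0,"tz":0.001,"ax":0,"ay":0,"az":0,"jaw":-1},{"tx":0,"ty":0,"tz":0.001,"ax":0,"ay":0,"az":0,"jaw":-1},{"tx":0,"ty":0,"tz":0.001,"ax":0,"ay":0,"az":0,"jaw":-1},{"tx":0,"ty":0,"tz":0,"ax":0,"ay":0,"az":0,"jaw":-1},{"tx":0,"ty":0,"tz":0,"ax":0,"ay":0,"az":0,"jaw":-1},{"tx":0,"ty":0,"tz":0,"ax":0,"ay":0,"az":0,"jaw":-1},{"tx":0,"ty":0,"tz":0,"ax":0,"ay":0,"az":0,"jaw":-1}]' 40; python3 f.py
```

```text
time: 10.6
ee_pos: [0.526, 0.149, 0.1123]
tcp_rot: [147.1, 0.0, 92.5]
wrist_force: [0.3, -0.6, -0.1]
opening: 0.0549
grasp_force: 42.9
t 10.6 tool F [-0.63  0.17  0.25] M [ 0.674 -0.033  0.033] win in tool mm [ 0.6 -0.4 -2. ] tilt rad 0.5742 0.054895867680682484 42.906033396720886
```

```bash

for i in 1 2; do python3 -m handwheel '[{"tx":0,"ty":0,"tz":0.001,"ax":0,"ay":0,"az":0,"jaw":-1},{"tx":0,"ty":0,"tz":0.0005,"ax":0,"ay":0,"az":0,"jaw":-1},{"tx":0,"ty":0,"tz":0,"ax":0,"ay":0,"az":0,"jaw":-1},{"tx":0,"ty":0,"tz":0,"ax":0,"ay":0,"az":0,"jaw":-1},{"tx":0,"ty":0,"tz":0,"ax":0,"ay":0,"az":0,"jaw":-1},{"tx":0,"ty":0,"tz":0,"ax":0,"ay":0,"az":0,"jaw":-1},{"tx":0,"ty":0,"tz":0,"ax":0,"ay":0,"az":0,"jaw":-1},{"tx":0,"ty":0,"tz":0,"ax":0,"ay":0,"az":0,"jaw":-1},{"tx":0,"ty":0,"tz":0,"ax":0,"ay":0,"az":0,"jaw":-1},{"tx":0,"ty":0,"tz":0,"ax":0,"ay":0,"az":0,"jaw":-1}]' >/dev/null; python3 f.py; done
```

```text
t 11.85 tool F [-0.05  0.09 -2.33] M [ 0.571 -0.004  0.031] win in tool mm [ 0.5 -0.5 -3.5] tilt rad 0.5744 0.05500069435003842 43.07143986225128
t 13.1 tool F [-0.02  0.3  -4.13] M [ 0.363  0.003 -0.022] win in tool mm [ 0.5 -0.5 -4.9] tilt rad 0.5744 0.05493974439690031 43.229472041130066
```

Contact came where predicted. The moment suggests the up-slope edge carries more of the load, so I'll average the readings.

```bash
cat > fa.py <<'E'
from workcell import telemetry,optics
from h import *
from scipy.spatial.transform import Rotation as Ro
A=[]
for i in range(10):
    optics.camera("scene");o=telemetry.get_obs();R=Ro.from_euler("xyz",o["tcp_rot"],degrees=True).as_matrix();A.append(np.r_[R.T@o["wrist_force"],R.T@o["torque"]])
A=np.array(A);print(o["time"],"F,M",A.mean(0).round(3),"sem",(A.std(0)/3).round(3),"tilt",np.arccos(-R[2,2]).round(4),o["ee_pos"])
E
python3 fa.py
python3 -m handwheel '[{"tx":0,"ty":0,"tz":0.001,"ax":-0.5,"ay":0,"az":0,"jaw":-1},{"tx":0,"ty":0,"tz":0,"ax":-0.5,"ay":0,"az":0,"jaw":-1},{"tx":0,"ty":0,"tz":0,"ax":0,"ay":0,"az":0,"jaw":-1},{"tx":0,"ty":0,"tz":0,"ax":0,"ay":0,"az":0,"jaw":-1},{"tx":0,"ty":0,"tz":0,"ax":0,"ay":0,"az":0,"jaw":-1},{"tx":0,"ty":0,"tz":0,"ax":0,"ay":0,"az":0,"jaw":-1},{"tx":0,"ty":0,"tz":0,"ax":0,"ay":0,"az":0,"jaw":-1},{"tx":0,"ty":0,"tz":0,"ax":0,"ay":0,"az":0,"jaw":-1},{"tx":0,"ty":0,"tz":0,"ax":0,"ay":0,"az":0,"jaw":-1},{"tx":0,"ty":0,"tz":0,"ax":0,"ay":0,"az":0,"jaw":-1}]' >/dev/null; python3 fa.py
```

```text
13.6 F,M [-0.097  0.246 -4.015  0.335 -0.009  0.009] sem [0.139 0.104 0.199 0.017 0.01  0.011] tilt 0.5744 [0.52766957 0.14911975 0.10995244]
15.35 F,M [-1.620e-01  1.986e+00 -4.522e+00 -4.500e-02  1.000e-03 -9.000e-03] sem [0.114 0.108 0.169 0.008 0.007 0.009] tilt 0.5919 [0.52820129 0.14914689 0.10908291]
```

```bash

python3 -m handwheel '[{"tx":0,"ty":0.0005,"tz":0,"ax":0,"ay":0,"az":0,"jaw":-1},{"tx":0,"ty":0,"tz":0,"ax":0,"ay":0,"az":0,"jaw":-1},{"tx":0,"ty":0,"tz":0,"ax":0,"ay":0,"az":0,"jaw":-1},{"tx":0,"ty":0,"tz":0,"ax":0,"ay":0,"az":0,"jaw":-1},{"tx":0,"ty":0,"tz":0,"ax":0,"ay":0,"az":0,"jaw":-1},{"tx":0,"ty":0,"tz":0,"ax":0,"ay":0,"az":0,"jaw":-1},{"tx":0,"ty":0,"tz":0,"ax":0,"ay":0,"az":0,"jaw":-1},{"tx":0,"ty":0,"tz":0,"ax":0,"ay":0,"az":0,"jaw":-1},{"tx":0,"ty":0,"tz":0,"ax":0,"ay":0,"az":0,"jaw":-1},{"tx":0,"ty":0,"tz":0,"ax":0,"ay":0,"az":0,"jaw":-1}]' >/dev/null; python3 fa.py
```

```text
17.1 F,M [ 5.850e-01 -3.168e+00 -4.652e+00  1.014e+00  1.500e-01  4.000e-03] sem [0.164 0.175 0.146 0.012 0.01  0.011] tilt 0.5912 [0.52838642 0.14913201 0.10904091]
```

```bash

python3 -m handwheel '[{"tx":0,"ty":-0.0003,"tz":0,"ax":-0.6,"ay":0,"az":0,"jaw":-1},{"tx":0,"ty":0,"tz":0,"ax":-0.6,"ay":0,"az":0,"jaw":-1},{"tx":0,"ty":0,"tz":0,"ax":0,"ay":0,"az":0,"jaw":-1},{"tx":0,"ty":0,"tz":0,"ax":0,"ay":0,"az":0,"jaw":-1},{"tx":0,"ty":0,"tz":0,"ax":0,"ay":0,"az":0,"jaw":-1},{"tx":0,"ty":0,"tz":0,"ax":0,"ay":0,"az":0,"jaw":-1},{"tx":0,"ty":0,"tz":0,"ax":0,"ay":0,"az":0,"jaw":-1},{"tx":0,"ty":0,"tz":0,"ax":0,"ay":0,"az":0,"jaw":-1},{"tx":0,"ty":0,"tz":0,"ax":0,"ay":0,"az":0,"jaw":-1},{"tx":0,"ty":0,"tz":0,"ax":0,"ay":0,"az":0,"jaw":-1}]' >/dev/null; python3 fa.py
```

```text
18.85 F,M [-0.536 -0.068 -4.119  0.575 -0.07  -0.007] sem [0.16  0.198 0.129 0.013 0.008 0.008] tilt 0.6128 [0.5283653  0.14911533 0.10921707]
```

The load point has moved from the up-slope edge to near the middle, so the tile is flush at a tilt of about 0.61. Press 1.5 mm further.

```bash

python3 -m handwheel '[{"tx":0,"ty":0,"tz":0.0005,"ax":0.2,"ay":0,"az":0,"jaw":-1},{"tx":0,"ty":0,"tz":0.0005,"ax":0,"ay":0,"az":0,"jaw":-1},{"tx":0,"ty":0,"tz":0.0005,"ax":0,"ay":0,"az":0,"jaw":-1},{"tx":0,"ty":0,"tz":0,"ax":0,"ay":0,"az":0,"jaw":-1},{"tx":0,"ty":0,"tz":0,"ax":0,"ay":0,"az":0,"jaw":-1},{"tx":0,"ty":0,"tz":0,"ax":0,"ay":0,"az":0,"jaw":-1},{"tx":0,"ty":0,"tz":0,"ax":0,"ay":0,"az":0,"jaw":-1},{"tx":0,"ty":0,"tz":0,"ax":0,"ay":0,"az":0,"jaw":-1},{"tx":0,"ty":0,"tz":0,"ax":0,"ay":0,"az":0,"jaw":-1},{"tx":0,"ty":0,"tz":0,"ax":0,"ay":0,"az":0,"jaw":-1}]' >/dev/null; python3 fa.py;python3 f.py; python3 look.py 6 "(.5245,.1495,.1138)"
```

```text
20.6 F,M [-6.900e-01  6.650e-01 -5.717e+00  4.640e-01 -1.650e-01  3.000e-03] sem [0.142 0.147 0.182 0.009 0.011 0.009] tilt 0.6093 [0.52920401 0.14914285 0.10795135]
t 20.6 tool F [-0.24  0.2  -6.23] M [ 0.51  -0.173  0.036] win in tool mm [ 0.6 -0.5 -7.5] tilt rad 0.6093 0.05477566338242746 43.434117436409
[0.5292 0.1491 0.108 ] [145.09   0.    92.5 ] 20.6 [ 21.2 -28.8 -40.1  45.3 -10.6 105.5]
scene [294.54716186 206.34601859] crop origin 261 173
top [199.79820838 201.35584661] crop origin 166 168
```

View pics/l6.png

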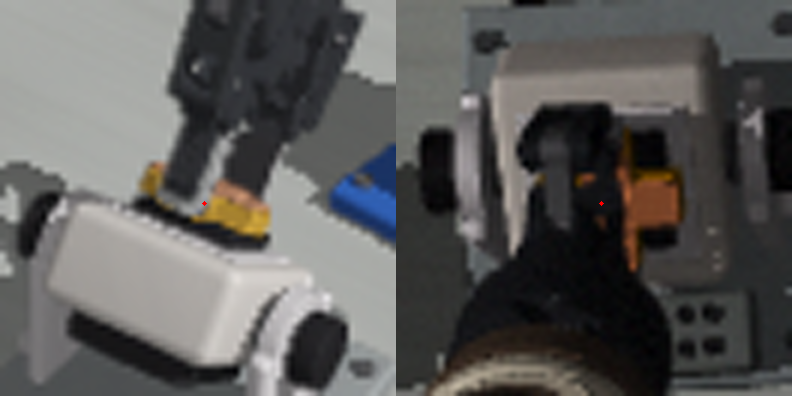

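The tile is flush on the sunk seat with an even rim showing all round, and the head looks the same as before. Contact force is about 6 N, centring is within about 1–2 mm, and the arm is at rest. Handing in.

```bash
python3 -c "
from workcell import workorder
print(workorder.job_done())"
```

```text
the job is handed in; nothing more can be done
None
```

I handed the job in at about 21 s with the clay-side-up tile held glaze-down on the reader's seat: flush, centred to about 1–2 mm and pressed with about 6 N (roughly 4 mm of seat travel, by the spring figures); the reader head showed no movement in the pictures, and no verdict came back.

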